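# Slide a board under the test bridge and start the test

### The job

With the fingertips, push the circuit-board carrier flat along the bench, between the legs of the low test bridge, until its far edge is fully home and square against the stop bar behind the bridge. Only then press the start button all the way down and let it go. Do not lift or tip the carrier, and leave the parts box, the screwdriver and the bottle where they are.

Things in the scene. Friction and masses are not known exactly. Their poses are not given: they have to be found in the camera images.
- carrier: loose flat black plate with a blue circuit board, 0.18 to 0.35 kg: 100 mm along x, 90 mm along y, 12 mm thick; a green chip socket (52 x 22 mm, centred at x +4, y +12 mm) reaches 20 mm above the underside, all else at most 19 mm. Origin: centre of the underside, on the bench. x points towards the bridge, z up
- head (a point): middle of the carrier's far edge (its +x end, which goes in first), 6 mm above the underside
- tail (a point): middle of the carrier's near edge (its -x end), 6 mm above the underside: a plain upright face 90 mm wide and 12 mm high to push on
- bridge: low grey beam on two aluminium legs, bolted to the bench. Origin on the bench under the beam's middle; x: the way the carrier slides in, away from the robot. Gap between the legs 112 mm wide (y -56 to +56), free height 24 mm; beam and legs from x = -25 to +25 mm; highest point 46 mm; feet reach y = +-90 mm. When the carrier is home its near edge is at x = -60 mm, 35 mm out of the beam
- stop (a point): middle of the near face of the stop bar, 6 mm above the bench, 40 mm beyond the bridge's origin along x and with the same axes; the bar is 14 mm high and fills the gap's width
- start (a joint): travel of the start button in m: 0 released, 0.006 fully down; spring, about 5 N fully down. Press it to the bottom
- start_top (a point): centre of the top of the start button: black push button 32 mm across, its top 22 mm above the bench, in a small round grey housing (48 mm) fixed to the bench, to the left or the right of the bridge; pressed straight down
- parts_box: loose grey open box with four compartments, 80 x 80 x 35 mm, on the side away from the button; origin at the centre of its underside; leave alone
- screwdriver: loose screwdriver, 160 mm long, lying on the bench to the right of the bridge, handle towards the robot; leave alone
- bottle: loose white bottle with a black cap, 44 mm across, 110 mm high, standing to the left of the bridge; origin at the centre of its underside; leave alone
Not all that is in view belongs to the job. Of the things that look like the part that bears start, take the one that is farthest to the robot's left at the start. What is shaped like the carrier but brown is not meant.

How it is judged:
By the outcome, as a careful person would: the job done as asked, in the order asked, and still so for the second after the job is handed in, with the robot touching nothing.
It also fails if it takes over 64 s, if anything falls off the work surface, if the arm or the gripper's body presses on something with over 40 N, if the wrist force passes 120 N, or if a joint passes its speed limit or range.

### The arm

A 6-joint arm with a two-finger parallel gripper is mounted at the origin on the work surface. World frame = base frame: x ahead of the robot, y to its left, z up, the work surface at z = 0. Lengths are in m, angles in rad, forces in N, time in s.
With the tool pointing down it reaches from about 0.375 to 0.9 m from the base axis. Payload 3.1 kg.
Tool frame: the origin (TCP) lies at the centre of the arm's flange, where the gripper is bolted on; the fingertips stand 173 mm ahead of it and the grasp point (between the pads) lies 155 mm ahead of it (tip_extent is the distance from the TCP to the fingertips, in m); z points along the fingers, y is the direction in which the jaws open and shut (so a half turn about z gives the same grasp; the last joint's range is limited). The gripper opens to 85 mm and grips with 20 to 120 N. Pads are 22 mm wide; open, the fingers measure 114 mm over their backs; the gripper's body (76 mm by 85 mm) begins 54 mm behind the grasp point. The pads swing forward as they close: fully open they stand 13 mm farther back than shut.
Start: joints at [0.961, 0.527, 1.433, -0, 1.181, -0.178], TCP at [0.262, 0.568, 0.405] pointing down, gripper open.
Joint ranges: [-3.08, 3.08], [-0.75, 2.2], [0.22, 2.44], [-1.43, 4.57], [0, 2.65], [-2.85, 2.85]. Speed limits (rad/s): [2.79, 2.79, 3.14, 3.14, 3.14, 3.14].

### API

Orientations are given as a unit quaternion [x, y, z, w].
In Python, from station import sense, snapshot, sign_off, tip_extent gives the robot as it stands. The module is installed in compiled form; this text tells all that it offers.
- The arm moves only by the tool servo_tool, never from a script. Its argument "rows" is a list of rows, each a list of 3 entries, a list of its own where there are three numbers: the shift along the tool's x, y, z in mm, then the turn about the tool's z in degrees, then the opening, from -1 (shut) to 1 (fully open), so that 0 is half open. A call has 1 to 8 rows; each row is the pose to reach, as a shift and turn from the pose measured when the call began, along the tool's axes at that moment; what a row does not reach only later rows make up. A row lasts 1/10 s, in which the tool goes at most 50 mm and 8.59 degrees, less where a joint would pass 70% of its speed; a pose out of reach is approached as far as the arm can. A call with a gripper value outside its range is refused whole. The fingers move at their own pace and stop on an object; "force" is the grip in N (left out, the last holds). Time passes only in rows, so rows that repeat a pose let the fingers close. It gives the time, the measured TCP pose, the force and the opening at its end, in the units of the state.
- sense(): the state, without advancing time (a new reading comes with each control period).
- snapshot(name): name is "scene" or "top"; returns a dict with "image" (480x640x3 uint8, blue, green, red), "z_map" (480x640 float32, m along the optical axis (not along the pixel's ray), 0 where there is no reading), "vertical_fov" (degrees; the focal length in pixels is half the picture's height over the tangent of half this angle, whatever the lens; pixels are square), "cx", "cy" (the principal point, pixels), "cam_to_world" (4x4, takes a point from camera to world coordinates). Camera axes: x right, y down, z forward; pixel columns grow to the right and rows downward; lengths in m; the calibration is good to about 2 mm. A picture is of the moment at which its call begins.
- sign_off(): hands the job in, once; it reports no verdict.
The state is a dict: "t": time; "q": joint angles; "qd": joint speeds; "tau": joint torques, N m; "tcp_pos": TCP position; "tool_rot": TCP orientation; "force": force on the tool from outside, world axes, zero at the start; "ft_torque": the same for the moment, N m; "finger_gap": opening from 0.0 (shut) to 1.0 (fully open).
Only numpy, scipy, OpenCV 4.12 (cv2) and the standard library are available. Lean on these libraries where they do the work, as an engineer would, in place of code of your own. Each camera call takes 0.05 s, during which the arm holds its last target. There are 200 camera calls.

## Working session

There is one attempt and no reset: what is moved stays moved. The work goes in short steps, Python scripts to look and compute and a tool call to move; the robot and the scene stay as the last step left them, time stands still between calls to the robot, and variables do not carry over. Pictures are saved under pics/ and viewed, about 8 in all and at most 12, crops included, and the job is handed in when it is done.

Besides the shell and the picture viewer there is one more tool, called as name(argument=value, ...) on one line, values as JSON. servo_tool: Moves the arm, as the interface text tells. Its arguments: {"type":"object","properties":{"rows":{"type":"array"},"force":{"type":"number"}},"required":["rows"]}

```bash
mkdir -p pics; cat > h.py <<'E'
import numpy as np, cv2
from station import sense, snapshot, sign_off, tip_extent
def snap(name,fn):
    s=snapshot(name); cv2.imwrite(f'pics/{fn}.png',s['image']); np.savez(f'{fn}.npz',**s); return s
def load(fn): return dict(np.load(f'{fn}.npz'))
def f(s): return 240/np.tan(np.radians(float(s['vertical_fov']))/2)
def ray(s,uv,z):
    uv=np.atleast_2d(uv).astype(float); k=f(s)
    d=np.c_[(uv[:,0]-s['cx'])/k,(uv[:,1]-s['cy'])/k,np.ones(len(uv))]@s['cam_to_world'][:3,:3].T
    o=s['cam_to_world'][:3,3]; return o+d*((z-o[2])/d[:,2])[:,None]
def cloud(s):
    v,u=np.mgrid[:480,:640]; k=f(s); z=s['z_map']
    P=np.stack([(u-s['cx'])/k*z,(v-s['cy'])/k*z,z],-1)
    return P@s['cam_to_world'][:3,:3].T+s['cam_to_world'][:3,3]
E
python3 - <<'E'
from h import *
np.set_printoptions(precision=4,suppress=True)
for n in('top','scene'):
    s=snap(n,n+'0'); print(n,s['vertical_fov'],s['cx'],s['cy'],s['cam_to_world'])
st=sense(); print(st, tip_extent)
E
```

```text
top 53.13587220033267 320.0661951974494 243.24126308781734 [[ 0.0208 -0.9908  0.1341  0.4054]
 [-0.9995 -0.0238 -0.0211 -0.0185]
 [ 0.0241 -0.1336 -0.9907  1.1037]
 [ 0.      0.      0.      1.    ]]
scene 57.204979762731874 315.9339765624272 243.33230480931203 [[ 0.5622  0.488  -0.6677  1.1765]
 [ 0.8269 -0.3403  0.4477 -0.4581]
 [-0.0088 -0.8038 -0.5948  0.6399]
 [ 0.      0.      0.      1.    ]]
{'t': 0.1, 'q': array([ 0.9605,  0.5284,  1.4338,  0.    ,  1.1814, -0.1785]), 'qd': array([-0.0005, -0.0018, -0.0036, -0.0018, -0.0014, -0.0026]), 'tau': array([  0.0003, -44.3308, -17.8586,  -0.0003,   0.0039,  -0.    ]), 'tcp_pos': array([0.2614, 0.5674, 0.4038]), 'tool_rot': array([ 0.2142,  0.9768, -0.0009, -0.0004]), 'force': array([-0.6141,  0.227 , -0.7997]), 'ft_torque': array([ 0.0424, -0.0452, -0.0443]), 'finger_gap': 1.0009458425658304} 0.1734
```

View pics/top0.png

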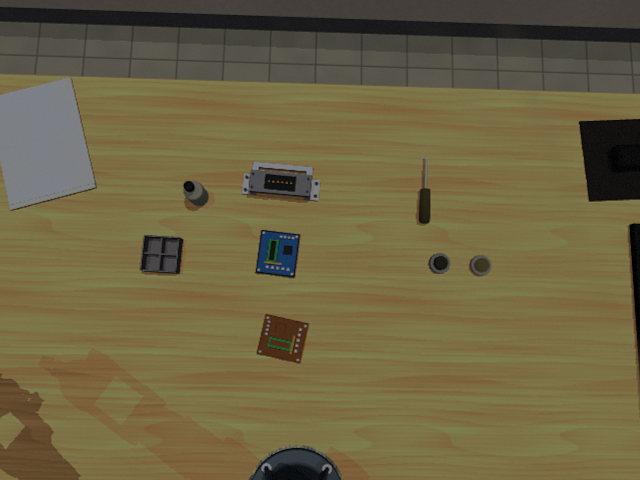

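View pics/scene0.png

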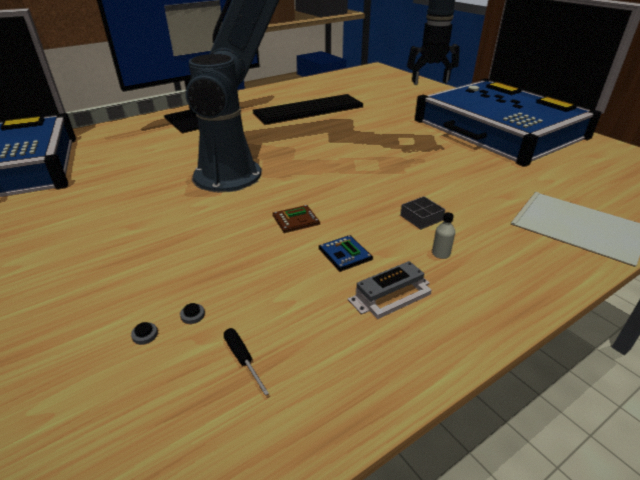

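The top picture shows the carrier (278,253), bridge (281,183), box (162,254), bottle (195,193), screwdriver (425,190), and a brown decoy (283,338). There are two button look-alikes, at (440,263) and (481,265). Image left is robot left (+y), so (440,263) is the one meant. I'll measure now and check it in one enlarged crop.

```bash
python3 - <<'E'
from h import *
np.set_printoptions(precision=4,suppress=True)
s=load('top0'); P=cloud(s); im=s['image'].astype(int)
print('bench z',np.median(P[210:230,330:400,2]))
def rect(mask,box,z,tag):
    m=np.zeros((480,640),np.uint8); u0,v0,u1,v1=box; m[v0:v1,u0:u1]=mask[v0:v1,u0:u1]*255
    c=max(cv2.findContours(m,0,2)[0],key=cv2.contourArea)
    w=ray(s,c[:,0,:],z)[:,:2]; r=cv2.minAreaRect((w*1000).astype(np.float32)); print(tag,r); return m
Z=P[...,2]; b,g,r=im[...,0],im[...,1],im[...,2]
wood=(r>b+25)
m1=rect(~wood,(245,220,310,285),0.012,'carrier')
m2=rect((b>r+40),(245,220,310,285),0.012,'board')
k=(Z>.038)&(Z<.055); m3=rect(k,(235,150,330,210),0.042,'beam'); print('beam z',np.median(Z[m3>0]),np.percentile(Z[m3>0],[10,90]))
m4=rect(~wood,(235,150,330,210),0.006,'bridge all')
for bx,t in(((420,245,460,282),'btnL'),((462,245,500,284),'btnR')):
    m=rect(~wood,bx,0.015,t); rect((im.sum(2)<110),bx,0.022,t+' black'); print(np.percentile(Z[m>0],[50,95]))
green=(g>b+30)&(g>r+30); rect(green,(245,220,310,285),0.02,'socket')
rect(~wood,(135,230,190,280),0.035,'box'); 
cr=s['image'][140:300,225:505]; big=cv2.resize(cr,(784,448),interpolation=cv2.INTER_CUBIC); cv2.imwrite('pics/crop0.png',cv2.convertScaleAbs(big,alpha=1.6))
E
```

```text
bench z 0.0008217897195992308
carrier ((528.2359619140625, 55.19221115112305), (88.13284301757812, 99.41349792480469), 84.47040557861328)
board ((528.6383056640625, 55.38481521606445), (85.33948516845703, 94.29727935791016), 84.19271087646484)
beam ((684.2347412109375, 52.138641357421875), (139.40797424316406, 51.54412841796875), 86.27562713623047)
beam z 0.041912614885651456 [0.0392 0.0451]
bridge all ((700.8438110351562, 52.31018829345703), (180.1218719482422, 80.04906463623047), 86.19822692871094)
btnL ((513.8307495117188, -315.1160583496094), (46.11819839477539, 46.23370361328125), 89.44436645507812)
btnL black ((514.2030029296875, -316.5168762207031), (29.7042236328125, 30.096879959106445), 1.3026186227798462)
[0.0153 0.0254]
btnR ((511.2746887207031, -409.6769714355469), (44.648193359375, 46.7818489074707), 44.97597885131836)Traceback (most recent call last):
  File "<stdin>", line 16, in <module>
  File "<stdin>", line 7, in rect
ValueError: max() iterable argument is empty
```

```bash
cat >> h.py <<'E'
def to(x,y,z,yawy):
    """tool-frame shift mm and turn deg to put the TCP at x,y,z with tool y at yawy deg"""
    from scipy.spatial.transform import Rotation as R
    st=sense(); M=R.from_quat(st['tool_rot']).as_matrix()
    d=M.T@(np.array([x,y,z])-st['tcp_pos'])*1000
    cur=np.degrees(np.arctan2(M[1,1],M[0,1]))
    t=-(yawy-cur); t=(t+90)%180-90
    print('t',st['t'],'tcp',st['tcp_pos'].round(4),'yaw',cur.round(2),'shift',d.round(1),'turn',round(t,2),'F',st['force'].round(1),'gap',st['finger_gap'])
E
python3 - <<'E'
from h import *
s=load('top0'); im=s['image']; g=ray(s,[[195,193],[188,186],[425,215],[162,254],[481,265],[283,338]],0.02); print(g.round(3))
cr=im[140:300,225:505]; cv2.imwrite('pics/crop0.png',cv2.convertScaleAbs(cv2.resize(cr,(784,448),interpolation=2),alpha=1.7))
to(.452,.0625,.26,84.5); print(tip_extent)
E
```

```text
[[ 0.662  0.248  0.02 ]
 [ 0.678  0.265  0.02 ]
 [ 0.624 -0.283  0.02 ]
 [ 0.519  0.314  0.02 ]
 [ 0.511 -0.41   0.02 ]
 [ 0.338  0.036  0.02 ]]
t 0.1 tcp [0.2614 0.5674 0.4038] yaw 65.26 shift [-384.5 -378.5  144.4] turn -19.24 F [-0.6  0.2 -0.8] gap 1.0009458425658304
0.1734
```

View pics/crop0.png

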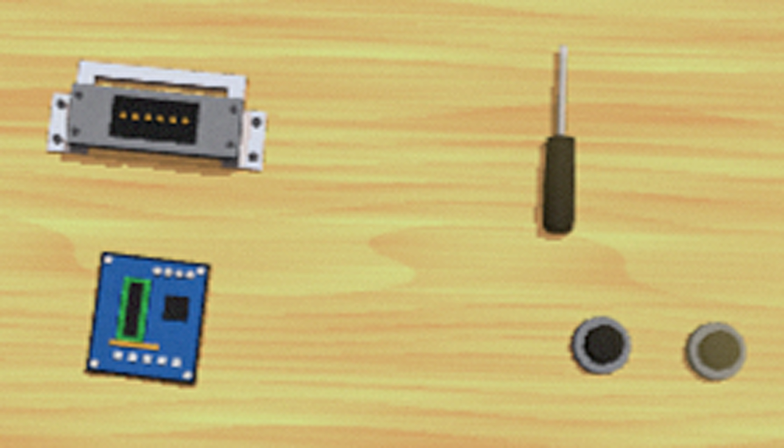

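The crop shows the left button (602,344) with a black cap and the right one (715,350) with an olive cap. The left one matches both the position rule and the black cap. The carrier's socket is on the left and its x points at the bridge. I'm moving now.

servo_tool(rows=[[[-35,-35,10],-3,0.2],[[-65,-65,20],-6,0.2],[[-100,-100,30],-8,0.2],[[-130,-130,40],-11,0.2],[[-165,-165,50],-13,0.2],[[-195,-195,60],-15,0.2],[[-230,-230,70],-17,0.2],[[-260,-260,80],-19.2,0.2]])

```text
t: 0.9
tcp_pos: [0.3889, 0.2204, 0.3239]
tool_rot: [0.048, 0.999, -0.001, -0.0]
force: [0.8, 0.2, -0.1]
finger_gap: 0.602
```

```bash
python3 -c "
from h import *
to(.452,.0625,.26,84.5); print(tip_extent)"
```

```text
t 0.9 tcp [0.3889 0.2204 0.3239] yaw 84.55 shift [ -77.9 -151.1   64.1] turn 0.05 F [ 0.8  0.2 -0.1] gap 0.6021386884959675
0.1734
```

servo_tool(rows=[[[-20,-38,16],0,0.2],[[-40,-76,32],0,0.2],[[-60,-114,48],0,0.2],[[-78,-151,60],0,0.2],[[-78,-151,64],0,0.2],[[-78,-151,64],0,0.2]])

```text
t: 1.5
tcp_pos: [0.4521, 0.0618, 0.2593]
tool_rot: [0.049, 0.999, -0.001, -0.002]
force: [-0.1, 0.6, -0.2]
finger_gap: 0.6
```

```bash
python3 - <<'E'
from h import *
to(.452,.0625,.19,84.5)
s=snap('scene','scene1'); snap('top','top1')
P=cloud(s)
st=sense(); x,y,z=st['tcp_pos']
k=(np.hypot(P[...,0]-x,P[...,1]-y)<.07)&(P[...,2]>.03)&(P[...,2]<.2)
q=P[k]; print('lowest finger z',np.percentile(q[:,2],[0,.5,1,2,5]), 'extent',z-np.percentile(q[:,2],1))
l=q[q[:,2]<np.percentile(q[:,2],1)+.015]; print(l.min(0),l.max(0))
cv2.imwrite('pics/sc1.png',cv2.resize(s['image'][130:350,220:480],(780,660))[:600])
E
```

```text
t 1.5 tcp [0.4521 0.0618 0.2593] yaw 84.38 shift [-0.1  0.8 69.3] turn -0.12 F [-0.1  0.6 -0.2] gap 0.5998774275867699
lowest finger z [0.08628067 0.09149894 0.09271457 0.0961334  0.10320913] extent 0.16731787700609713
[0.44128789 0.02033342 0.08628067] [0.46702515 0.09794887 0.10760713]
```

View pics/sc1.png

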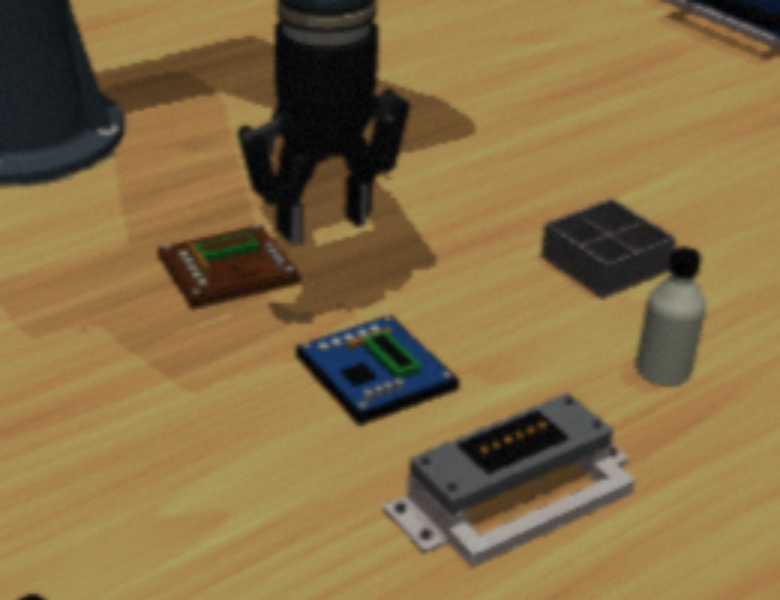

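The view shows both fingers straddling the space behind the carrier (378,370), clear of the brown plate and everything else. I'm descending to about 5 mm above the bench.

servo_tool(rows=[[[0,1,25],0,0.2],[[0,1,50],0,0.2],[[0,1,72],0,0.2],[[0,1,80],0,0.2],[[0,1,84],0,0.2],[[0,1,84],0,0.2]])

```text
t: 2.2
tcp_pos: [0.4512, 0.0649, 0.1763]
tool_rot: [0.047, 0.999, -0.001, -0.001]
force: [-0.0, 1.1, 0.1]
finger_gap: 0.602
```

```bash
python3 - <<'E'
from h import *
to(.468,.061,.174,84.5)
s=snap('scene','scene2'); st=sense(); P=cloud(s); x,y,z=st['tcp_pos']
k=(abs(P[...,0]-x)<.014)&(abs(P[...,1]-y)<.055)&(P[...,2]>.006)&(P[...,2]<.09)
q=P[k];l=q[(q[:,2]<.06)]; print(len(l),l.min(0),l.max(0))
cv2.imwrite('pics/sc2.png',cv2.resize(s['image'][180:300,280:400],(600,600),interpolation=2))
E
```

```text
t 2.2 tcp [0.4512 0.0649 0.1763] yaw 84.66 shift [-17.1  -2.3   2.3] turn 0.16 F [-0.   1.1  0.1] gap 0.6021458847114202
289 [0.43854178 0.00988831 0.00632738] [0.46521327 0.11484725 0.05993487]
```

View pics/sc2.png

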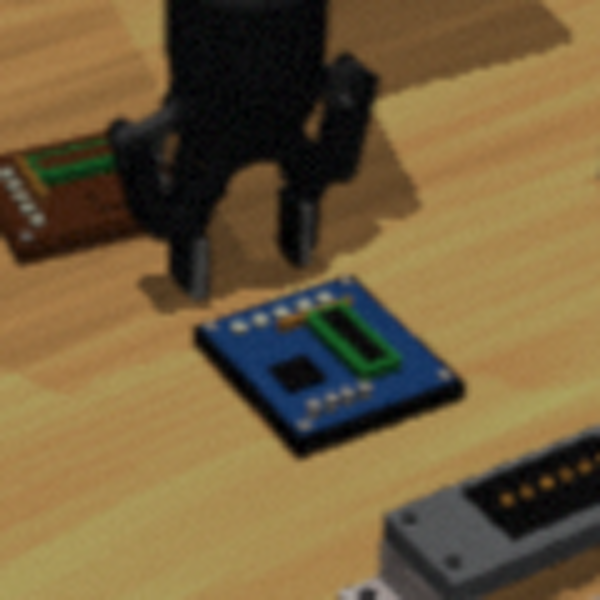

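Both tips sit just behind the tail edge. I'll lower about 3 mm, centre laterally and make contact.

servo_tool(rows=[[[0,-2,3],0,0.2],[[-4,-2,3],0,0.2],[[-8,-2,3],0,0.2],[[-12,-2,3],0,0.2],[[-16,-2,3],0,0.2],[[-19,-2,3],0,0.2],[[-21,-2,3],0,0.2],[[-21,-2,3],0,0.2]])

```text
t: 3.05
tcp_pos: [0.4716, 0.0608, 0.1735]
tool_rot: [0.047, 0.999, -0.001, -0.002]
force: [-2.0, -0.6, 0.5]
finger_gap: 0.599
```

```bash
cat >> h.py <<'E'
def carrier(s):
    b,g,r=[s['image'][...,i].astype(int) for i in range(3)]
    m=np.zeros((480,640),np.uint8); m[190:285,235:330]=(b>r+40)[190:285,235:330]*255
    # keep rows nearer than the bridge by colour only (blue)
    c=max(cv2.findContours(m,0,2)[0],key=cv2.contourArea)
    rc=cv2.minAreaRect((ray(s,c[:,0,:],.012)[:,:2]*1000).astype(np.float32)); return rc
E
python3 - <<'E'
from h import *
to(.49,.06,.173,84.5)
s=snap('top','top2'); print(carrier(s),carrier(load('top0')))
E
```

```text
t 3.05 tcp [0.4716 0.0608 0.1735] yaw 84.65 shift [-18.4   0.9   0.5] turn 0.15 F [-2.  -0.6  0.5] gap 0.5986655145622973
((560.3590698242188, 52.509822845458984), (85.66644287109375, 35.534324645996094), 84.98774719238281) ((528.6383056640625, 55.38481521606445), (85.33948516845703, 94.29727935791016), 84.19271087646484)
```

```bash
python3 -c "
from h import *
to(.5398,.0622,.173,86.25)"
```

```text
t 3.1 tcp [0.4716 0.0608 0.1735] yaw 84.65 shift [-67.8   7.7   0.3] turn -1.6 F [-1.7 -0.1  1.2] gap 0.59785537541278
```

servo_tool(rows=[[[-5,0.6,0],-0.1,0.2],[[-10,1.2,0],-0.2,0.2],[[-15,1.8,0],-0.4,0.2],[[-20,2.4,0],-0.5,0.2],[[-24,2.9,0],-0.6,0.2],[[-28,3.3,0],-0.7,0.2],[[-31,3.6,0],-0.7,0.2],[[-31,3.6,0],-0.7,0.2]])

```text
t: 3.9
tcp_pos: [0.5036, 0.0615, 0.1735]
tool_rot: [0.041, 0.999, -0.001, -0.001]
force: [-0.5, -0.6, -0.3]
finger_gap: 0.604
```

```bash
cat >> h.py <<'E'
def edge(s):
    """line fit on the board's far blue edge + sides, and the green socket, in world mm"""
    b,g,r=[s['image'][...,i].astype(int) for i in range(3)]
    m=((b>r+40)*255).astype(np.uint8); m[:150]=0; m[290:]=0; m[:,:235]=0; m[:,330:]=0
    n,L,S,C=cv2.connectedComponentsWithStats(m); i=1+np.argmax(S[1:,4]); m=L==i
    us=np.arange(S[i,0]+5,S[i,0]+S[i,2]-5); vs=np.array([np.where(m[:,u])[0].min() for u in us])
    w=ray(s,np.c_[us,vs-.5],.012)*1000; p=np.polyfit(w[:,1],w[:,0],1); 
    for _ in range(3):
        e=w[:,0]-np.polyval(p,w[:,1]); k=abs(e)<2.5; p=np.polyfit(w[k,1],w[k,0],1)
    rows=np.arange(S[i,1]+8,S[i,1]+16); lu=[np.where(m[v])[0].min()-.5 for v in rows]; ru=[np.where(m[v])[0].max()+.5 for v in rows]
    l=ray(s,np.c_[lu,rows],.012)*1000; rr=ray(s,np.c_[ru,rows],.012)*1000
    c=(l+rr).mean(0)/2; print('far edge x at mid',np.polyval(p,c[1]).round(1),'yaw',np.degrees(np.arctan(-p[0])).round(2),'mid',c[:2].round(1),'width',(l-rr).mean(0)[1].round(1))
E
python3 - <<'E'
from h import *
to(.5398,.0622,.173,86.25)
for n in('top0','top2'): edge(load(n))
s=snap('top','top3'); edge(s)
E
```

```text
t 3.9 tcp [0.5036 0.0615 0.1735] yaw 85.35 shift [-36.    3.6   0.5] turn -0.9 F [-0.5 -0.6 -0.3] gap 0.6037211335166474
far edge x at mid 575.6 yaw -5.2 mid [552.6  52.9] width 85.2
far edge x at mid 578.1 yaw -4.63 mid [554.9  52. ] width 84.4Traceback (most recent call last):
  File "<stdin>", line 4, in <module>
  File "h.py", line 38, in edge
    rows=np.arange(S[i,1]+8,S[i,1]+16); lu=[np.where(m[v])[0].min()-.5 for v in rows]; ru=[np.where(m[v])[0].max()+.5 for v in rows]
                                            ~~~~~~~~~~~~~~~~~~~~~^^
    return umr_minimum(a, axis, None, out, keepdims, initial, where)
ValueError: zero-size array to reduction operation minimum which has no identity
```

The arm now hides the carrier from the top camera, so I'll use the scene camera.

```bash
cat >> h.py <<'E'
def blue(s,box=(300,210,420,300)):
    b,g,r=[s['image'][...,i].astype(int) for i in range(3)]
    m=np.zeros((480,640),np.uint8); u0,v0,u1,v1=box; m[v0:v1,u0:u1]=((b>r+35)*255)[v0:v1,u0:u1]
    m=cv2.morphologyEx(m,cv2.MORPH_CLOSE,np.ones((3,3)))
    c=max(cv2.findContours(m,0,2)[0],key=cv2.contourArea)
    w=ray(s,c[:,0,:],.0135)[:,:2]*1000; rc=cv2.minAreaRect(w.astype(np.float32)); return np.array(rc[0]).round(1),np.array(rc[1]).round(1),round(rc[2],2)
E
python3 - <<'E'
from h import *
for n in('scene0','scene1','scene2'): print(n,*blue(load(n)))
s=snap('scene','scene3'); print(*blue(s))
cv2.imwrite('pics/sc3.png',cv2.resize(s['image'][190:330,290:450],(800,600)[:2],interpolation=2))
E
```

```text
scene0 [534.9  53.4] [84.  93.2] 84.31
scene1 [534.9  53.3] [84.1 93.2] 84.4
scene2 [534.9  53.3] [84.1 93.2] 84.4
[568.5  55.3] [83.1 94.1] 85.92
```

View pics/sc3.png

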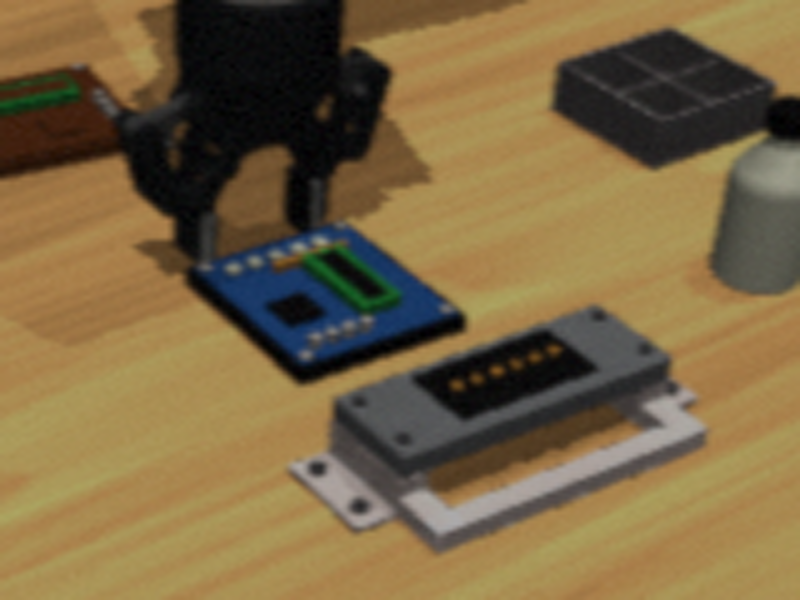

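The carrier is following squarely on both fingers: its yaw is now about -4.1° and it has moved 33.6 mm. I'll measure the bridge in the same camera.

```bash
python3 - <<'E'
from h import *
s=load('scene3'); P=cloud(s); Z=P[...,2]
# bench bias in scene depth
print('bench',np.median(Z[300:315,300:340]), 'carrier top',np.median(Z[255:262,355:362]))
for lo in(.034,.037):
    k=np.zeros((480,640),np.uint8); k[250:320,345:440]=(((Z>lo)&(Z<.056))*255)[250:320,345:440]
    k=cv2.morphologyEx(k,cv2.MORPH_OPEN,np.ones((3,3)))
    c=max(cv2.findContours(k,0,2)[0],key=cv2.contourArea); zt=np.median(Z[k>0])
    for z in(.042,.044,.046): print(lo,zt.round(4),z,cv2.minAreaRect((ray(s,c[:,0,:],z)[:,:2]*1000).astype(np.float32)))
# stop bar light surface corners: bright low-saturation
im=s['image'].astype(int); m=((im.min(2)>105)&(np.ptp(im,axis=2)<40)); m2=np.zeros((480,640),np.uint8); m2[270:325,345:435]=m[270:325,345:435]*255
print('white px',m2.sum()//255)
c=np.vstack([q for q in cv2.findContours(m2,0,2)[0] if cv2.contourArea(q)>15])
w=ray(s,c[:,0,:],.014)[:,:2]*1000
a=np.radians(-3.75);R=np.array([[np.cos(a),np.sin(a)],[-np.sin(a),np.cos(a)]])
q=(w-[685,52.7])@R.T; print('white in bridge frame',q.min(0),q.max(0))
E
```

```text
bench -0.0012811634967208052 carrier top 0.01705041353604375
0.034 0.0393 0.042 ((693.2760009765625, 48.34911346435547), (141.92723083496094, 53.34793472290039), 86.28929138183594)
0.034 0.0393 0.044 ((694.8926391601562, 46.655113220214844), (141.45248413085938, 53.16950988769531), 86.28926849365234)
0.034 0.0393 0.046 ((696.509033203125, 44.961082458496094), (140.9777069091797, 52.99102020263672), 86.28935241699219)
0.037 0.0397 0.042 ((691.705810546875, 50.1185302734375), (138.6507110595703, 49.73419189453125), 86.17070770263672)
0.037 0.0397 0.044 ((693.3275756835938, 48.41858673095703), (138.18692016601562, 49.567813873291016), 86.17068481445312)
0.037 0.0397 0.046 ((694.9492797851562, 46.718658447265625), (137.72308349609375, 49.40141677856445), 86.17071533203125)
white px 525
white in bridge frame [-12.02080936 -94.59833197] [56.78847253 81.38090144]
```

Relative to the bridge, both cameras agree: the carrier sits 3 mm right of the axis with 113 mm to go. Next comes another slightly steered stretch.

servo_tool(rows=[[[-5,0.5,0],-0.2,0.2],[[-11,1.1,0],-0.4,0.2],[[-17,1.8,0],-0.6,0.2],[[-23,2.4,0],-0.8,0.2],[[-29,3,0],-0.9,0.2],[[-34,3.5,0],-0.9,0.2],[[-38,4,0],-0.9,0.2],[[-39,4,0],-0.9,0.2]])

```text
t: 4.8
tcp_pos: [0.5432, 0.0623, 0.1735]
tool_rot: [0.033, 0.999, -0.001, -0.0]
force: [-0.3, 0.8, -0.3]
finger_gap: 0.601
```

```bash
python3 - <<'E'
from h import *
to(.6146,.0573,.173,86.25)
s=snap('scene','scene4'); print(*blue(s))
E
```

```text
t 4.8 tcp [0.5432 0.0623 0.1735] yaw 86.25 shift [-71.6  -0.3   0.5] turn 0.0 F [-0.3  0.8 -0.3] gap 0.6014488453572527
[601.1  57.2] [83.4 80. ] 85.94
```

The carrier is now within 1 mm of the axis and 0.3° of the bridge's yaw. I'm pushing straight in.

servo_tool(rows=[[[-5,0,0],0,0.2],[[-11,0,0],0,0.2],[[-18,0,0],0,0.2],[[-25,0,0],0,0.2],[[-32,0,0],0,0.2],[[-38,0,0],0,0.2],[[-43,0,0],0,0.2],[[-45,0,0],0,0.2]])

```text
t: 5.65
tcp_pos: [0.5887, 0.0592, 0.1736]
tool_rot: [0.033, 0.999, -0.001, 0.0]
force: [-1.8, 0.6, 0.1]
finger_gap: 0.6
```

```bash
python3 - <<'E'
from h import *
to(.6146,.0573,.173,86.25)
s=snap('scene','scene5'); print(*blue(s))
cv2.imwrite('pics/sc5.png',cv2.resize(s['image'][190:330,290:450],(800,600)[:2],interpolation=2))
E
```

```text
t 5.65 tcp [0.5887 0.0592 0.1736] yaw 86.25 shift [-25.9  -0.2   0.6] turn -0.0 F [-1.8  0.6  0.1] gap 0.6001393208630081
[624.   55.5] [83.4 34.8] 86.13
```

View pics/sc5.png

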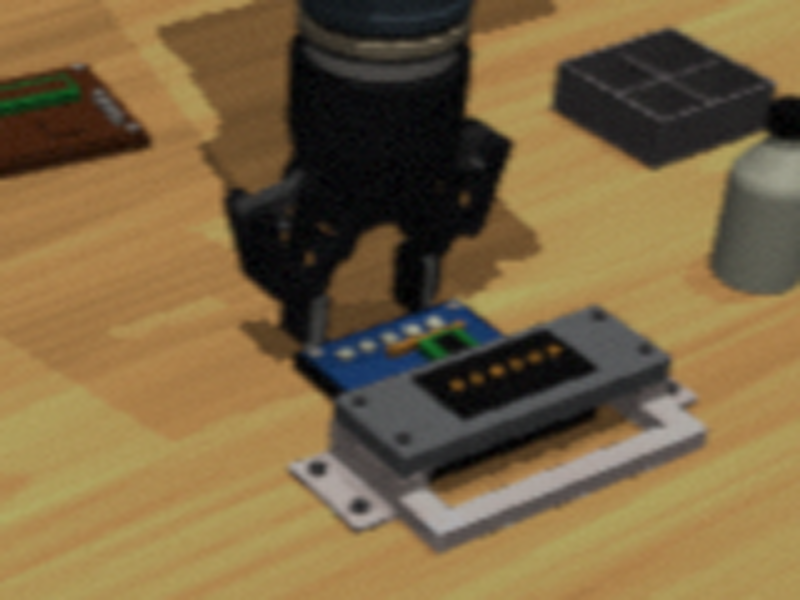

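The carrier is under the beam, with its front edge visible behind it at about (520,450), and it is centred between the legs. I'm creeping the rest of the way.

servo_tool(rows=[[[-5,0,0],0,0.2],[[-10,0,0],0,0.2],[[-14,0,0],0,0.2],[[-18,0,0],0,0.2],[[-20,0,0],0,0.2],[[-22,0,0],0,0.2],[[-23,0,0],0,0.2],[[-23,0,0],0,0.2]])

```text
t: 6.5
tcp_pos: [0.6119, 0.0577, 0.1737]
tool_rot: [0.033, 0.999, -0.001, 0.001]
force: [-0.4, -0.2, -0.4]
finger_gap: 0.6
```

servo_tool(rows=[[[-1,0,0],0,0.2],[[-2,0,0],0,0.2],[[-3,0,0],0,0.2],[[-3,0,0],0,0.2]])

```text
t: 6.9
tcp_pos: [0.6151, 0.0575, 0.1737]
tool_rot: [0.033, 0.999, -0.001, 0.001]
force: [-1.5, 0.1, 0.3]
finger_gap: 0.605
```

servo_tool(rows=[[[-1,0,0],0,0.2],[[-2,0,0],0,0.2],[[-2,0,0],0,0.2]])

```text
t: 7.2
tcp_pos: [0.6168, 0.0574, 0.1737]
tool_rot: [0.033, 0.999, -0.001, 0.0]
force: [-4.2, -0.7, 1.6]
finger_gap: 0.599
```

servo_tool(rows=[[[-1,0,0],0,0.2],[[-2,0,0],0,0.2],[[-2,0,0],0,0.2]])

```text
t: 7.5
tcp_pos: [0.6176, 0.0574, 0.1736]
tool_rot: [0.033, 0.999, -0.001, -0.002]
force: [-6.1, 0.1, 3.2]
finger_gap: 0.601
```

Force is rising, so contact with the stop has begun. I'll press a little more to seat and square it.

servo_tool(rows=[[[-1,0,0],0,0.2],[[-2,0,0],0,0.2],[[-2,0,0],0,0.2],[[-2,0,0],0,0.2]])

```text
t: 7.9
tcp_pos: [0.6183, 0.0574, 0.1735]
tool_rot: [0.033, 0.999, -0.001, -0.004]
force: [-7.2, 0.1, 5.1]
finger_gap: 0.598
```

servo_tool(rows=[[[-1.5,0,0],0,0.2],[[-3,0,0],0,0.2],[[-3,0,0],0,0.2],[[-3,0,0],0,0.2]])

```text
t: 8.3
tcp_pos: [0.6194, 0.0574, 0.1734]
tool_rot: [0.032, 0.999, -0.001, -0.007]
force: [-8.1, 0.4, 6.3]
finger_gap: 0.601
```

```bash
python3 - <<'E'
from h import *
to(.6146,.0573,.173,86.25)
s=snap('scene','scene6'); print(*blue(s))
cv2.imwrite('pics/sc6.png',cv2.resize(s['image'][210:330,320:450],(780,600)[:2],interpolation=2))
E
```

```text
t 8.3 tcp [0.6194 0.0574 0.1734] yaw 86.28 shift [ 4.8 -0.4  0.4] turn 0.03 F [-8.1  0.4  6.3] gap 0.6013785122204272
[719.3  61. ] [58.8 18.4] 88.39
```

View pics/sc6.png

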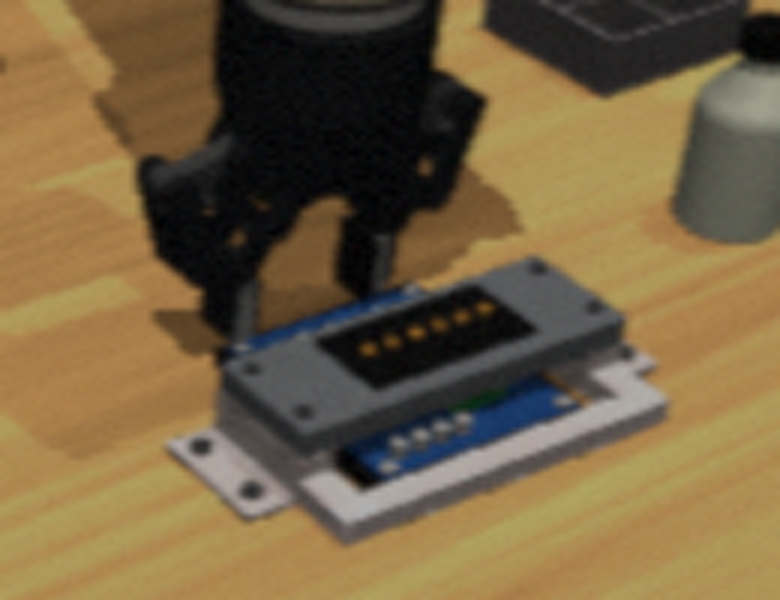

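The carrier's far edge lies along the stop bar, (360,485) to (590,400). Its tail sticks out behind the beam and it is flat. I'm backing off and then lifting.

servo_tool(rows=[[[3,0,0],0,0.2],[[8,0,0],0,0.2],[[15,0,0],0,0.2],[[25,0,0],0,0.2],[[35,0,0],0,0.2],[[35,0,-30],0,0.2],[[35,0,-70],0,0.2],[[35,0,-100],0,0.2]])

```text
t: 9.15
tcp_pos: [0.5854, 0.0598, 0.2754]
tool_rot: [0.032, 0.999, -0.001, -0.007]
force: [0.4, 0.2, -0.3]
finger_gap: 0.603
```

servo_tool(rows=[[[20,-45,-10],0,-1],[[40,-90,-10],0,-1],[[50,-135,-10],0,-1],[[55,-180,-10],0,-1],[[55,-220,-10],0,-1],[[55,-260,-10],0,-1],[[55,-280,-10],0,-1],[[55,-280,-10],0,-1]])

```text
t: 9.95
tcp_pos: [0.512, -0.2188, 0.2867]
tool_rot: [0.035, 0.999, -0.001, -0.006]
force: [0.2, 0.3, -0.0]
finger_gap: -0.001
```

```bash
python3 - <<'E'
from h import *
to(.514,-.316,.215,86.25); print(sense()['tool_rot'].round(4))
s=snap('top','top7'); snap('scene','scene7')
edge2=None
im=s['image']; b,g,r=[im[...,i].astype(int) for i in range(3)]
# tail edge line of board (blue) and near beam edge, in world at their heights
m=(b>r+40); pts=[]
for u in range(262,300):
    v=np.where(m[150:240,u])[0]
    if len(v): pts.append((u,v.max()+150.5))
w=ray(s,pts,.012)*1000
for _ in range(4):
    p=np.polyfit(w[:,1],w[:,0],1); k=abs(w[:,0]-np.polyval(p,w[:,1]))<1.5; w=w[k] if k.sum()>15 else w
print('tail edge yaw',np.degrees(np.arctan(-p[0])),'x at mid',np.polyval(p,56.6),len(w),'y span',w[:,1].min(),w[:,1].max())
for n in('top0','top7'):
    q=load(n)['image']; 
cr=im[140:240,215:345]; cv2.imwrite('pics/t7.png',cv2.convertScaleAbs(cv2.resize(cr,(780,600),interpolation=2),alpha=1.6))
E
```

```text
t 9.95 tcp [ 0.512  -0.2188  0.2867] yaw 86.05 shift [ -9.5 -96.6  71.9] turn -0.2 F [ 0.2  0.3 -0. ] gap -0.0013462612495849342
[ 0.0345  0.9994 -0.0014 -0.0061]
tail edge yaw -3.6269827012377154 x at mid 629.2795915318266 28 y span 15.475607365979892 91.865509061263
```

View pics/t7.png

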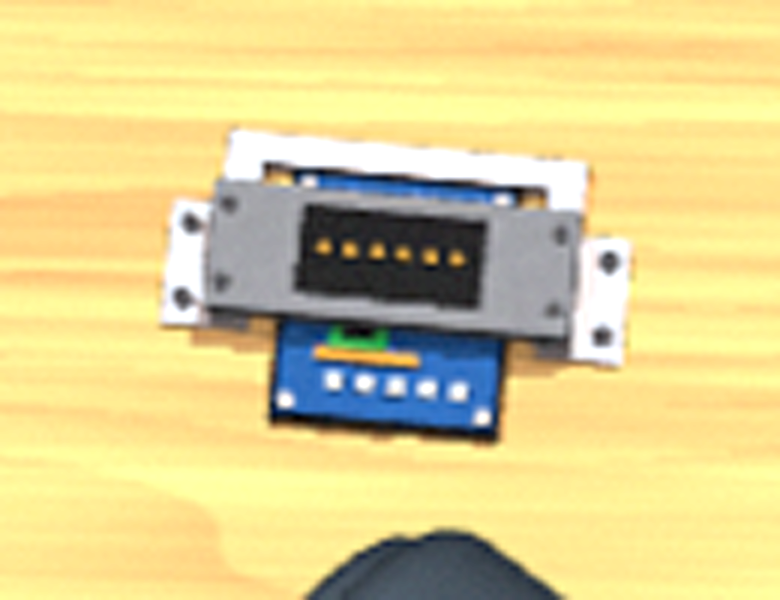

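The carrier is home and square: its tail edge has a yaw of -3.6° against the bridge's -3.75°, and lies at x≈626 mm against 625 expected. Next is the button.

```bash
python3 - <<'E'
from h import *
to(.5175,-.316,.212,86.05)
s=load('scene7'); im=s['image'].astype(int)
m=np.zeros((480,640),np.uint8); m[300:322,175:210]=(im.sum(2)<130)[300:322,175:210]*255
c=max(cv2.findContours(m,0,2)[0],key=cv2.contourArea); print(cv2.minAreaRect((ray(s,c[:,0,:],.022)[:,:2]*1000).astype(np.float32)))
E
```

```text
t 10.05 tcp [ 0.5118 -0.2158  0.2864] yaw 86.21 shift [-13.4 -99.6  74.3] turn 0.16 F [-0.   0.8 -0.5] gap 0.00018164677055456798
((524.316162109375, -317.544677734375), (30.567644119262695, 36.94370651245117), 78.66459655761719)
```

servo_tool(rows=[[[-5,-40,5],0,-1],[[-10,-75,15],0,-1],[[-15,-100,25],0,-1],[[-15,-100,45],0,-1],[[-15,-100,65],0,-1],[[-15,-100,74],0,-1],[[-15,-100,77],0,-1],[[-15,-100,77],0,-1]])

```text
t: 10.85
tcp_pos: [0.5192, -0.3155, 0.2092]
tool_rot: [0.032, 0.999, 0.0, -0.008]
force: [0.3, -0.2, -0.2]
finger_gap: -0.001
```

```bash
python3 - <<'E'
from h import *
to(.519,-.316,.1894,86.05)
s=snap('scene','scene8'); cv2.imwrite('pics/b8.png',cv2.resize(s['image'][260:350,120:240],(800,600),interpolation=2))
E
```

```text
t 10.85 tcp [ 0.5192 -0.3155  0.2092] yaw 86.29 shift [-0.1 -0.5 19.8] turn 0.24 F [ 0.3 -0.2 -0.2] gap -0.0014922303607837817
```

View pics/b8.png

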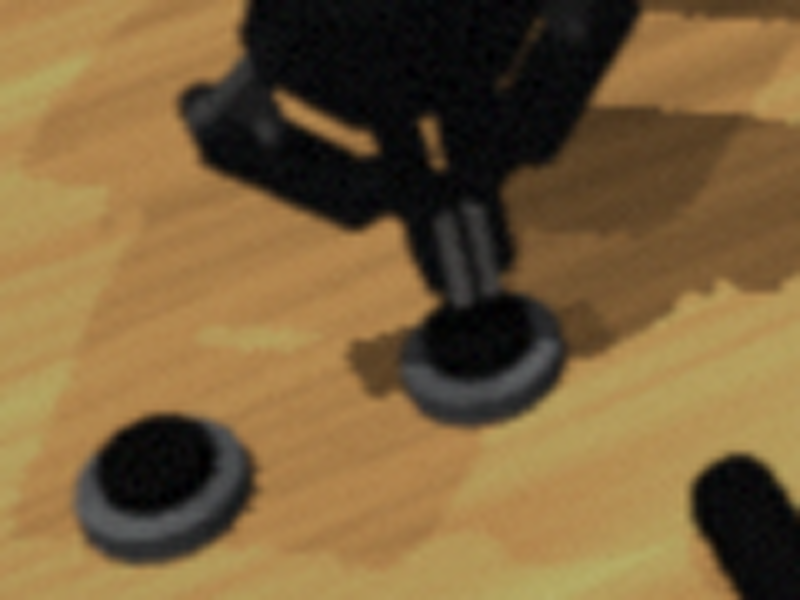

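Pads (470,300) are directly above the left button's cap (480,335), with about 14 mm of height. I'm pressing down.

servo_tool(rows=[[[0,0,6],0,-1],[[0,0,12],0,-1],[[0,0,15],0,-1],[[0,0,18],0,-1],[[0,0,20],0,-1],[[0,0,21],0,-1],[[0,0,21],0,-1]])

```text
t: 11.6
tcp_pos: [0.5192, -0.3159, 0.1895]
tool_rot: [0.033, 0.999, -0.0, -0.007]
force: [0.6, 1.8, 7.1]
finger_gap: -0.0
```

servo_tool(rows=[[[0,0,1],0,-1],[[0,0,2],0,-1],[[0,0,2],0,-1]])

```text
t: 11.9
tcp_pos: [0.5192, -0.3158, 0.1893]
tool_rot: [0.033, 0.999, -0.001, -0.007]
force: [-1.9, 2.2, 13.5]
finger_gap: 0.001
```

It bottomed out: force rose to 13.5 N with almost no further travel, at the expected height of 0.1893 m. I'm releasing, retreating and checking.

servo_tool(rows=[[[0,0,-5],0,-1],[[0,0,-15],0,-1],[[0,0,-35],0,-1],[[0,0,-65],0,-1],[[0,0,-95],0,-1],[[0,0,-120],0,-1],[[0,0,-120],0,-1],[[0,0,-120],0,-1]])

```text
t: 12.7
tcp_pos: [0.5207, -0.3158, 0.3098]
tool_rot: [0.033, 0.999, -0.001, -0.006]
force: [-0.3, 0.1, -0.1]
finger_gap: 0.0
```

```bash
python3 - <<'E'
from h import *
st=sense(); print(st['t'],st['tcp_pos'],st['force'],abs(st['qd']).max())
a=load('top0')['image']; s=snap('top','top9'); c=snap('scene','scene9')['image']; b=load('scene0')['image']
for t,(u0,v0,u1,v1) in {'box':(395,195,447,228),'bottle':(430,210,458,260),'driver':(222,325,272,398),'bridge':(348,282,365,312)}.items():
    print(t,np.abs(b[v0:v1,u0:u1].astype(int)-c[v0:v1,u0:u1]).mean().round(2))
print('carrier moved since home?',np.abs(load('scene7')['image'][255:320,345:435].astype(int)-c[255:320,345:435]).mean().round(2))
cv2.imwrite('pics/c9.png',c)
E
```

```text
12.7 [ 0.5207368  -0.31577439  0.30979169] [-0.29716361  0.10061763 -0.12447596] 0.032755370868730024
box 9.52
bottle 11.64
driver 13.37
bridge 13.66
carrier moved since home? 6.69
```

View pics/c9.png

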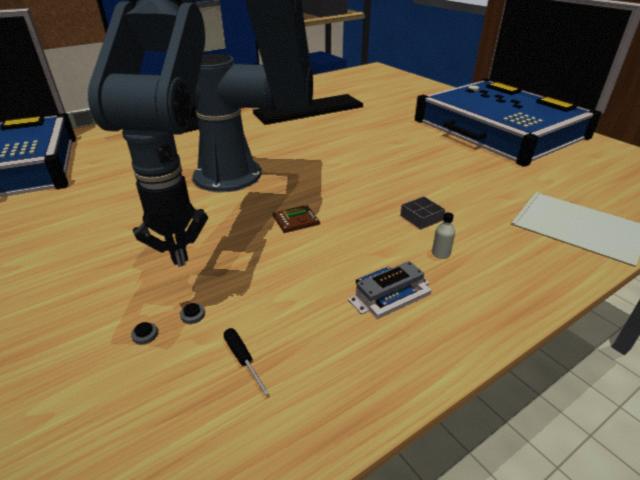

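Everything is at its original pixels: box (423,211), bottle (444,237), screwdriver (245,360). The image differences are only brightness, since the bolted bridge changed just as much. The carrier is home at (390,285) and the arm is clear, so I'm handing in.

```bash
python3 -c "
from h import *
print(sign_off(), sense()['t'])"
```

```text
the job is handed in; nothing more can be done
the job is handed in; nothing more can be done
```

The carrier is home against the stop bar and square. After that I pressed the start button to the bottom and released it, and I handed the job in at about 12.8 s.

- **Pushing:** I pushed the carrier flat with both fingertips on its tail face, correcting about 7 mm sideways and 1.5° of turn on the way in. Against the stop the push force rose to about 8 N while the fingertips stayed put.
- **Home and square:** after backing off, the tail edge had a yaw of -3.6° against the bridge's -3.75°. Its tail lay at x ≈ 626 mm against 625 mm expected.
- **Button:** I took the left, black-capped one. Force reached 13.5 N with no further travel, at the expected fully-down height. The released position was only seen in the last picture; I did not measure it.
- **Disagreements:**
  - The two cameras differed by about 6 mm in absolute position but agreed on the carrier relative to the bridge, so I steered by that.
  - The before/after image differences for the box, bottle and screwdriver were not near zero. The bolted bridge changed just as much, so I put that down to lighting. In the last picture all three stood at their starting pixels.

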